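Peel the stuck top tray off the stack and present it over the light plate

ROBOT

A 6-joint arm with a two-finger parallel gripper is mounted at the origin on the work surface. World frame = base frame: x ahead of the robot, y to its left, z up, the work surface at z = 0. Lengths are in mm, angles in degrees, forces in N, time in s.
With the tool pointing down it reaches from about 300 to 850 mm from the base axis. Payload 4.2 kg.
Tool frame: the origin (TCP) lies at the very end of the fingers, on their centre line; the grasp point (between the pads) lies 19 mm behind it; x points along the fingers, z is the direction in which the jaws open and shut, and the axes are right-handed (so a half turn about x gives the same grasp; the last joint's range is limited). The gripper opens to 91 mm and grips with 3 to 60 N. Pads are 32 mm wide; open, the fingers measure 118 mm over their backs; the gripper's body (76 mm by 178 mm) begins 60 mm behind the grasp point.
Start: joints at [68.182, 18.312, 89.639, -0, 72.044, -1.146], TCP at [202.991, 537.994, 213.976] pointing down, gripper open.
Joint ranges: [-177.97, 177.97], [-48.28, 115.42], [12.27, 149.76], [-77.06, 257.06], [2.81, 150.46], [-146.56, 146.56]. Speed limits (degrees/s): [147.25, 147.25, 180, 180, 180, 180].

INTERFACE

Orientations are given as [roll, pitch, yaw] about the fixed x, y, z axes, in that order (R = Rz(yaw) Ry(pitch) Rx(roll)).
In Python, from workcell import state, grab_frame, camera_info, env, search_frame, place_of gives the robot as it stands.
- The arm moves only by the tool drive_tool, never from a script. Its argument "plan" is a list of rows, each a list of 7 numbers: the turn, a rotation vector about the world's x, y, z in degrees, then the shift along the world's x, y, z in mm, then the finger opening in mm, from 0 to 91.2. In form: [[wx, wy, wz, dx, dy, dz, jaw], ...]. A call has 1 to 10 rows; each row is the pose to reach, as a shift and turn from the pose measured when the call began; what a row does not reach only later rows make up. A row lasts 1/8 s, in which the tool goes at most 62.5 mm and 10.7 degrees, less where a joint would pass 70% of its speed; a pose out of reach is approached as far as the arm can. A call with a gripper value outside its range is refused whole. The fingers move at their own pace and stop on an object; "grip_force" is the grip in N (left out, the last holds). Time passes only in rows, so rows that repeat a pose let the fingers close. It gives the time, the measured TCP pose, the force and the opening at its end, in the units of the state.
- state(): the state, without advancing time (a new reading comes with each control period).
- grab_frame(name): name is "side" or "top"; returns the picture (420x560x3 uint8, red, green, blue); there is no depth.
- camera_info(name): a dict with "intrinsics" (3x3 intrinsics, pixels), "origin" and "orientation" of the camera in the world. Camera axes: x right, y down, z forward; pixel columns grow to the right and rows downward; lengths in mm; the calibration is good to about 2 mm. A picture is of the moment at which its call begins. camera_info takes no time and is no camera call.
- env.job_done(): hands the job in, once; it reports no verdict.
Trained networks look in the newest picture that a camera, given by its name, has taken for a name from the list of things; names that differ only in an ending like _2 or _b are one class to them, and where a whole thing is asked for, a point or a joint stands for the part that bears it (a point fixed in the world has none). Each returns a list of dicts, best first, with "p" (0 to 1); they miss things now and then, are a little off and sometimes report something else, mostly with a low value. They report only what shows in the picture. A call takes as long as a camera call. They do not tell look-alikes from the thing itself.
- search_frame(camera, label): "rect" ([left, top, right, bottom] as shares, 0 to 1, of the picture: columns of its width, rows of its height, round what is visible of it).
- place_of(camera, label): "location" ([column, row] as shares, 0 to 1, of the picture: columns of its width, rows of its height: a listed point, or the origin of a listed thing).
The state is a dict: "time_s": time; "qpos": joint angles; "qvel": joint speeds; "effort": joint torques, N m; "ee_pos": TCP position; "ee_rot": TCP orientation; "force": force on the tool from outside, world axes, zero at the start; "torque": the same for the moment, N m; "gripper_width": finger opening in mm.
Only numpy, scipy, OpenCV 4.12 (cv2) and the standard library are available. Lean on these libraries where they do the work, as an engineer would, in place of code of your own. Each camera call takes 0.05 s, during which the arm holds its last target. There are 200 camera calls.

TASK

The top sample tray is stuck in its stack: take it by the ear at its corner and peel it off, raising that corner first while the opposite corner stays seated, and leave the rest of the stack and the things nearby where they stand. Then carry the tray to the light plate and hold it level over the middle of the plate, about 10 cm above it, so it can be looked through. Finish while still holding it there; do not put it down.

Things in the scene. Friction and masses are not known exactly. Their poses are not given: they have to be found in the camera images.
- ear (a point): Grip point on the top tray's ear: a white bar 12 mm wide and 12 mm tall that sticks 36 mm straight out of one corner along the tray's diagonal, away from tray_mid, along (0.806, 0.591, 0) in the tray's axes. The point is 21 mm outside the corner, half-way up the bar, 52 mm above the bench while stacked. Pinch the two upright sides.
- tray_mid (a point): Middle of the top tray (loose, white plastic, 70 to 120 g; flange 150 mm along x, 110 mm along y, 3 mm thick) at the level of the flange's underside; z up. Its well hangs 16 mm below this level (130 x 90 mm outside, 4 mm play each side in the stack); the flange rests on the stack's rim, 46 mm above the bench.
- ear_corner (a point): The tray flange's corner at which the ear grows, on the flange's underside, at (75, 55, 0) mm from tray_mid. Axes as tray_mid.
- far_corner (a point): The tray flange's corner diagonally opposite the ear, on the flange's underside, at (-75, -55, 0) mm from tray_mid; the natural pivot of the peel. Axes as tray_mid.
- stack: Rest of the stack, one loose piece, 0.65 to 0.9 kg: two white trays locked on a steel base 156 x 116 mm, open on top, rim 46 mm above the bench. Origin: centre of underside; x, y along the tray's. Four sprung rubber pads inside near its corners grip the tray's walls by friction, about 1 N each, until that part of the tray has risen 10 mm: raising the ear about the far corner takes 2 to 3 N.
- plate_mid (a point): Centre of the lit top face of the light plate, a flat grey panel with a white face, 200 x 160 mm and 13 mm high, fixed to the bench; this point is 13 mm above the bench.
- dish: Bystander: small clear open dish, 60 mm across and 14 mm high, loose; origin at the centre of its underside.
- slidebox: Bystander: closed grey slide box, 90 x 34 x 27 mm, loose; origin at the centre of its underside.
- jar: Bystander: amber jar, 48 mm across and 55 mm high, loose; origin at the centre of its underside.
Mind the look-alikes: they are no part of the job. Leave any brown or orange look-alike of the part that bears ear alone.

How it is judged (in metres and radians):
On the way, in this order (a step that is already met when the one before it is completed fails the run):
1. the ear's corner is raised at least 15 mm while the opposite corner is still seated (within 5 mm of the rim) (z of ear_corner in the frame of stack above 0.061 m and z of far_corner in the frame of stack below 0.051 m and contact force between the fingers and tray above 0.3 N), for 0.1 s.
2. the whole tray is clear of the stack (z of each of far_corner, ear_corner in the frame of stack above 0.075 m and contact force between tray and stack below 0.02 N), for 0.1 s.
At the end, for the whole second after the job is handed in: The fingers hold the tray still, level within 0.2 rad, its middle within 40 mm sideways of the light plate's middle and 70 to 170 mm above the bench, touching neither plate nor stack; the stack stands flat and stack, dish, slide box and jar are within 30 mm of where they were (horizontal distance between tray_mid and plate_mid below 0.04 m and height (world z) of tray_mid between 0.07 and 0.17 m and angle between each of tray_mid, jar's own z axis and vertical below 0.2 rad and contact force between the fingers and tray above 0.3 N and contact force between tray and stack below 0.02 N and contact force between tray and plate below 0.02 N and linear speed of tray below 0.03 m/s and distance of each of stack, dish, slidebox, jar from where it was at the start of the episode below 0.03 m and angle between stack's own z axis and vertical below 0.05 rad); the arm keeps its last pose, push and grip.
It fails at once if the rest of the stack is lifted or tipped (over 20 mm or 0.2 rad) or shifted by more than 40 mm (height (world z) of stack above 0.02 m or angle between stack's own z axis and vertical above 0.2 rad or distance of stack from where it was at the start of the episode above 0.04 m).
It fails at once if the dish, slide box or jar is knocked away by more than 40 mm (distance of any of dish, slidebox, jar from where it was at the start of the episode above 0.04 m).
It also fails if it takes over 48 s, if anything falls off the work surface, if the arm or the gripper's body presses on something with over 40 N, if the wrist force passes 120 N, or if a joint passes its speed limit or range.

## Working session

There is one attempt and no reset: what is moved stays moved. The work goes in short steps, Python scripts to look and compute and a tool call to move; the robot and the scene stay as the last step left them, time stands still between calls to the robot, and variables do not carry over. Pictures are saved under pics/ and viewed, about 8 in all and at most 12, crops included, and the job is handed in when it is done.

Besides the shell and the picture viewer there is one more tool, called after ">>>" by a JSON object that holds its "op" and its "data", one argument or row to a line. drive_tool: Moves the arm, as the interface text tells. Its arguments: {"type":"object","properties":{"plan":{"type":"array"},"grip_force":{"type":"number"}},"required":["plan"]}

```bash
mkdir -p pics; cat > h.py <<'E'
import numpy as np, cv2
from workcell import state, grab_frame, camera_info, env, search_frame, place_of
from scipy.spatial.transform import Rotation as R
def ray(cam,uv):
    c=camera_info(cam);K=np.array(c["intrinsics"]);o=np.array(c["origin"],float)
    r=c["orientation"];r=np.array(r,float)
    M=r if r.shape==(3,3) else R.from_euler('xyz',r,degrees=True).as_matrix()
    d=M@np.linalg.inv(K)@np.array([uv[0],uv[1],1.]);return o,d
def atz(cam,uv,z):
    o,d=ray(cam,uv);return o+d*(z-o[2])/d[2]
E
python3 - <<'E'
from h import *
for c in("top","side"):
    print(c,camera_info(c))
    im=grab_frame(c);cv2.imwrite(f"pics/{c}0.png",im[:,:,::-1])
    for l,z in (("ear",52),("tray_mid",46),("ear_corner",46),("far_corner",46),("stack",0),("plate_mid",13),("dish",0),("slidebox",0),("jar",0)):
        for r in place_of(c,l)[:3]:
            uv=np.array(r["location"])*[560,420]; print(c,l,round(r["p"],2),uv.round(0),atz(c,uv,z).round(0))
print(state())
E
```

```text
top {'intrinsics': array([[427.44102715,   0.        , 285.85484199],
       [  0.        , 427.44102715, 208.48929594],
       [  0.        ,   0.        ,   1.        ]]), 'origin': array([ 348.78427517,   20.26680928, 1287.19426218]), 'orientation': array([-174.71345775,   -0.62419547,  -91.4476435 ])}
top ear 0.96 [160. 198.] [502. 367.  52.]
top ear 0.62 [200. 162.] [606. 253.  52.]
top ear 0.59 [229. 228.] [410. 169.  52.]
top tray_mid 0.86 [138. 167.] [594. 433.  46.]
top tray_mid 0.64 [196. 286.] [246. 267.  46.]
top tray_mid 0.62 [213. 193.] [513. 216.  46.]
top ear_corner 0.95 [225. 282.] [256. 183.  46.]
top ear_corner 0.94 [196. 168.] [589. 264.  46.]
top ear_corner 0.75 [156. 191.] [523. 380.  46.]
top far_corner 0.93 [228. 225.] [420. 172.  46.]
top far_corner 0.82 [126. 139.] [680. 470.  46.]
top far_corner 0.72 [164. 295.] [225. 359.  46.]
top plate_mid 0.78 [358. 194.] [ 504. -214.   13.]
top dish 0.76 [292. 222.] [426. -16.   0.]
top slidebox 0.78 [284. 135.] [693.   3.   0.]
top jar 0.73 [438. 262.] [ 295. -449.    0.]
side {'intrinsics': array([[497.77031846,   0.
[... 1107 characters left out ...]
429.  12.   0.]
side jar 0.59 [312. 348.] [ 301. -443.    0.]
{'time_s': 1.0, 'qpos': array([ 6.81831759e+01,  1.83119096e+01,  8.96378509e+01, -8.72236569e-04,
        7.20446916e+01, -1.14554271e+00]), 'qvel': array([ 0.1319114 ,  0.0225688 ,  0.00183155,  0.03313508,  0.13429903,
       -0.00555999]), 'effort': array([-4.35439297e-04, -4.12356448e+01, -2.32231110e+01,  7.28927739e-02,
        3.78194998e-02,  1.02845527e-05]), 'ee_pos': array([202.98696182, 538.00254917, 213.98363037]), 'ee_rot': array([-9.65195774, 89.99439034, 59.67702972]), 'force': array([0.29898628, 0.42602915, 0.21169415]), 'torque': array([ 0.0258814 , -0.0092815 ,  0.02244467]), 'gripper_width': 91.04373904146695}
```

View pics/top0.png

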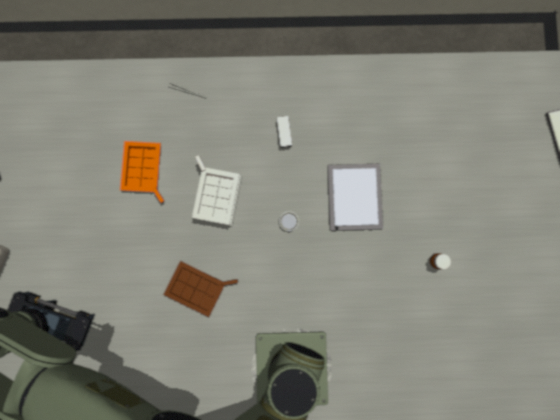

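View pics/side0.png

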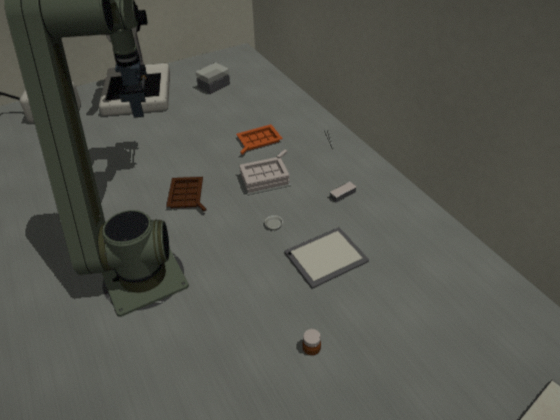

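The top view shows the white tray with its ear at about px (200,162) and its opposite corner at about (230,226). The orange and brown trays are the look-alikes, and the plate is at (355,197). Next I'll refine the ear pose with a crop and a model overlay.

```bash
cat >> h.py <<'E'
def proj(cam,p):
    c=camera_info(cam);r=np.array(c["orientation"],float)
    M=r if r.shape==(3,3) else R.from_euler('xyz',r,degrees=True).as_matrix()
    q=np.array(c["intrinsics"])@M.T@(np.array(p,float)-c["origin"]);return q[:2]/q[2]
E
cat > ov.py <<'E'
from h import *
def model(x,y,yaw,z=46):
    a=np.radians(yaw);M=np.array([[np.cos(a),-np.sin(a),0],[np.sin(a),np.cos(a),0],[0,0,1]])
    f=lambda p:M@np.array(p,float)+[x,y,z]
    fl=[f((sx*75,sy*55,3)) for sx,sy in((1,1),(1,-1),(-1,-1),(-1,1))]
    d=np.array([.806,.591,0]);n=np.array([-.591,.806,0]);c=np.array([75,55,12.])
    er=[f(c+n*6),f(c+d*36+n*6),f(c+d*36-n*6),f(c-n*6)]
    return fl,er,f(np.array([75,55,6])+21*d)
def ov(cam,im,pose,s,box):
    x0,y0,x1,y1=box
    b=cv2.resize(im[y0:y1,x0:x1,::-1],None,fx=s,fy=s,interpolation=cv2.INTER_CUBIC)
    fl,er,_=model(*pose)
    for q,c in((fl,(0,0,255)),(er,(0,160,0))):
        P=np.array([((proj(cam,p)-[x0,y0]+.5)*s) for p in q]).astype(np.int32)
        cv2.polylines(b,[P],True,c,1)
    return b
E
python3 - <<'E'
from ov import *
t=cv2.imread("pics/top0.png")[:,:,::-1];s=cv2.imread("pics/side0.png")[:,:,::-1]
# initial fit: white blob silhouettes, maximise edge of tray+ear mask in top
hsv=cv2.cvtColor(np.ascontiguousarray(t),cv2.COLOR_RGB2HSV)
m=((t.min(2)>175)&(hsv[...,1]<60)).astype(np.uint8); roi=np.zeros_like(m);roi[140:240,180:255]=1;m*=roi
from scipy.optimize import minimize
g=cv2.GaussianBlur(m.astype(np.float32)*0+t.min(2).astype(np.float32),(0,0),.6)[140:240,180:255]
def cost(p):
    k=8;acc=np.zeros((100*k,75*k),np.uint8);fl,er,_=model(*p)
    for q in(fl,er):
        P=np.array([(proj("top",v)-[180,140]+.5)*k for v in q]).astype(np.int32);cv2.fillPoly(acc,[P],1)
    a=cv2.resize(acc.astype(np.float32),(75,100),interpolation=cv2.INTER_AREA)
    w=cv2.resize(acc.astype(np.float32),(75,100),interpolation=cv2.INTER_AREA)
    return -np.corrcoef(a.ravel(),g.ravel())[0,1]
best=min((minimize(cost,(x,215,y),method="Nelder-Mead",options=dict(initial_simplex=[(x,215,y),(x+8,215,y),(x,223,y),(x,215,y+6)])) for x in(510,520) for y in(-12,-8)),key=lambda r:r.fun)
p=best.x;print(p.round(1),best.fun,model(*p)[2].round(1))
A=ov("top",t,p,6,(180,145,250,240));B=ov("side",s,p,6,(228,140,298,210))
h=max(A.shape[0],B.shape[0]);pad=lambda x:cv2.copyMakeBorder(x,0,h-x.shape[0],0,0,0)
cv2.imwrite("pics/ov.png",np.hstack([cv2.resize(pad(A),None,fx=.95,fy=.95),cv2.resize(pad(B),None,fx=.95,fy=.95)]))
e=R.from_euler('xyz',state()["ee_rot"],degrees=True).as_matrix();print(e.round(3))
E
```

```text
Traceback (most recent call last):
  File "h.py", line 12, in proj
    c=camera_info(cam);r=np.array(c["orientation"],float)
ValueError: time passes only in moves, steps and waits
```

```bash
sed -i 's/^from scipy.spatial/import functools\ncamera_info=functools.cache(camera_info)\nfrom scipy.spatial/' h.py
cat > fit.py <<'E'
from ov import *
from scipy.optimize import minimize
t=cv2.imread("pics/top0.png")[:,:,::-1];s=cv2.imread("pics/side0.png")[:,:,::-1]
g=cv2.GaussianBlur(t.min(2).astype(np.float32),(0,0),.6)[140:240,180:255]
def cost(p):
    k=8;acc=np.zeros((100*k,75*k),np.uint8);fl,er,_=model(*p)
    for q in(fl,er):
        P=np.array([(proj("top",v)-[180,140]+.5)*k for v in q]).astype(np.int32);cv2.fillPoly(acc,[P],1)
    a=cv2.resize(acc.astype(np.float32),(75,100),interpolation=cv2.INTER_AREA)
    return -np.corrcoef(a.ravel(),g.ravel())[0,1]
best=min((minimize(cost,(x,215,y),method="Nelder-Mead",options=dict(initial_simplex=[(x,215,y),(x+8,215,y),(x,223,y),(x,215,y+6)])) for x in(510,520) for y in(-12,-8)),key=lambda r:r.fun)
p=best.x;print(p.round(1),best.fun,model(*p)[2].round(1))
A=ov("top",t,p,6,(180,145,250,240));B=ov("side",s,p,6,(228,140,298,210))
h=max(A.shape[0],B.shape[0]);pad=lambda x:cv2.copyMakeBorder(x,0,h-x.shape[0],0,0,0)
cv2.imwrite("pics/ov.png",np.hstack([cv2.resize(pad(A),None,fx=.95,fy=.95),cv2.resize(pad(B),None,fx=.95,fy=.95)]))
e=R.from_euler('xyz',state()["ee_rot"],degrees=True).as_matrix();print(e.round(3))
E
python3 fit.py
```

```text
[507.4 206.8 -11.8] -0.8998049681532594 [611.2 254.   52. ]
[[ 0.    -0.936  0.353]
 [ 0.     0.353  0.936]
 [-1.    -0.     0.   ]]
```

View pics/ov.png

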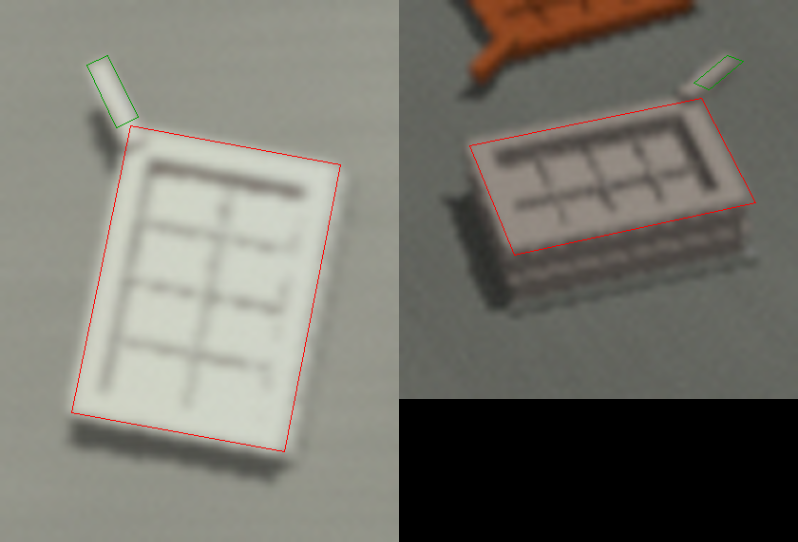

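>>> {"op": "drive_tool", "data": {
  "plan": [
    [0, 0, -10, 40, -28, 0, 60],
    [0, 0, -20, 90, -60, 0, 60],
    [0, 0, -30, 140, -95, 0, 60],
    [0, 0, -40, 190, -130, 0, 60],
    [0, 0, -50, 240, -165, 0, 60],
    [0, 0, -60, 290, -200, 0, 60],
    [0, 0, -70, 340, -235, 0, 60],
    [0, 0, -80, 380, -262, -20, 60],
    [0, 0, -90, 410, -284, -40, 60],
    [0, 0, -95, 410, -284, -60, 60]
  ],
  "grip_force": 50
}}

```text
time_s: 2.25
ee_pos: [615.2, 251.8, 152.8]
ee_rot: [-6.9, 90.0, -32.9]
force: [-0.9, 0.8, -0.1]
gripper_width: 60.1
```

```bash
python3 -c "
from h import *
s=state();print(s['qpos'].round(1),s['ee_pos'].round(1),R.from_euler('xyz',s['ee_rot'],degrees=True).as_matrix().round(3),s['time_s'])"
```

```text
[21.3 28.6 82.1 -0.  69.2 47.4] [615.2 251.8 152.8] [[ 0.001  0.439  0.898]
 [-0.     0.898 -0.439]
 [-1.    -0.     0.001]] 2.25
```

>>> {"op": "drive_tool", "data": {
  "plan": [
    [0, 0, -10, -2, 2, -10, 60],
    [0, 0, -20, -2, 2, -20, 60],
    [0, 0, -30, -2, 2, -30, 60],
    [0, 0, -39.6, -2, 2, -45, 60],
    [0, 0, -39.6, -2, 2, -60, 60],
    [0, 0, -39.6, -2, 2, -66, 60],
    [0, 0, -39.6, -2, 2, -66, 60]
  ]
}}

```text
time_s: 3.12
ee_pos: [613.0, 253.8, 86.3]
ee_rot: [-52.3, 89.9, -117.9]
force: [-0.2, -0.5, 0.3]
gripper_width: 60.0
```

```bash
python3 - <<'E'
from ov import *
s=state();print(s['qpos'].round(1),s['ee_pos'].round(1),s['ee_rot'].round(2))
p=(507.4,206.8,-11.8)
A=ov("top",grab_frame("top"),p,6,(165,130,250,210));B=ov("side",grab_frame("side"),p,6,(240,110,320,190))
for im,c,b in((A,"top",(165,130)),(B,"side",(240,110))):
    P=[(proj(c,q)-b+.5)*6 for q in (s['ee_pos'],np.array([s['ee_pos'][0],s['ee_pos'][1],52]))]
    for q,col in zip(P,((255,0,0),(0,0,255))): cv2.circle(im,tuple(int(v) for v in q),4,col,-1)
cv2.imwrite("pics/ap.png",cv2.resize(np.hstack([A,B]),None,fx=.8,fy=.8))
E
```

```text
[21.5 31.6 87.1 -0.1 61.4 87.1] [613.  253.8  86.3] [ -52.3    89.93 -117.89]
```

View pics/ap.png

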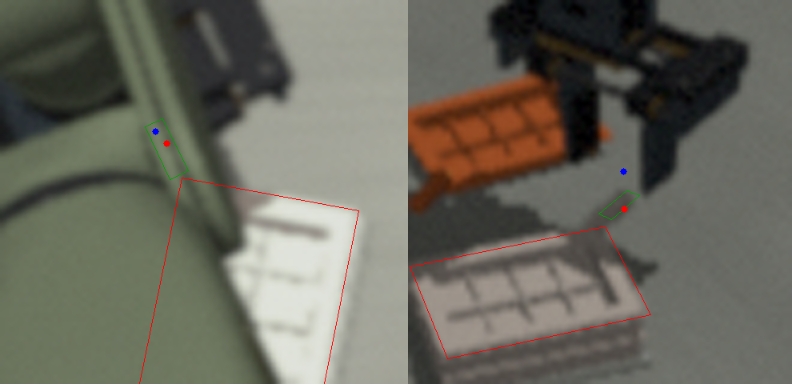

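>>> {"op": "drive_tool", "data": {
  "plan": [
    [0, 0, 0, -1, -1, -20, 60],
    [0, 0, 0, -1, -1, -40, 60],
    [0, 0, 0, -1, -1, -52, 60],
    [0, 0, 0, -1, -1, -53, 60],
    [0, 0, 0, -1, -1, -53, 40]
  ]
}}

```text
time_s: 3.85
ee_pos: [613.2, 253.2, 35.0]
ee_rot: [68.0, 89.9, 2.4]
force: [-0.3, -0.6, 0.6]
gripper_width: 52.6
```

>>> {"op": "drive_tool", "data": {
  "plan": [
    [0, 0, 0, 0, 0, 0, 30],
    [0, 0, 0, 0, 0, 0, 24],
    [0, 0, 0, 0, 0, 0, 20],
    [0, 0, 0, 0, 0, 0, 17],
    [0, 0, 0, 0, 0, 0, 15],
    [0, 0, 0, 0, 0, 0, 14]
  ],
  "grip_force": 10
}}

```text
time_s: 4.6
ee_pos: [613.2, 253.6, 35.2]
ee_rot: [80.5, 89.8, 14.9]
force: [-0.6, 1.4, 2.1]
gripper_width: 14.1
```

>>> {"op": "drive_tool", "data": {
  "plan": [
    [0, 0, 0, 0, 0, -1, 12],
    [0, 0, 0, 0, 0, -1, 8],
    [0, 0, 0, 0, 0, -1, 5],
    [0, 0, 0, 0, 0, -1, 5]
  ],
  "grip_force": 15
}}

```text
time_s: 5.1
ee_pos: [613.2, 254.0, 34.7]
ee_rot: [93.4, 89.8, 27.8]
force: [-1.5, 2.9, 6.2]
gripper_width: 11.8
```

```bash
python3 - <<'E'
from ov import *
s=state();print(s['qpos'].round(1),s['ee_pos'].round(1),R.from_euler('xyz',s['ee_rot'],degrees=True).as_matrix().round(3),s['force'].round(1),s['gripper_width'])
p=(507.4,206.8,-11.8)
A=ov("top",grab_frame("top"),p,6,(165,130,250,210));B=ov("side",grab_frame("side"),p,6,(240,110,320,190))
cv2.imwrite("pics/gr.png",cv2.resize(np.hstack([A,B]),None,fx=.8,fy=.8))
E
```

```text
[21.5 34.4 90.4  0.  55.1 87.1] [613.2 254.   34.7] [[ 0.003  0.911  0.412]
 [ 0.002  0.412 -0.911]
 [-1.     0.003 -0.   ]] [-1.5  2.9  6.2] 11.771444099205498
```

View pics/gr.png

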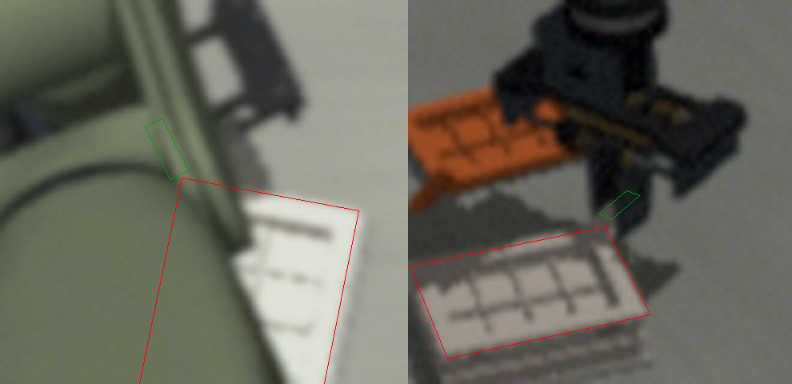

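>>> {"op": "drive_tool", "data": {
  "plan": [
    [0, 0, 0, 0, 0, 0, 5],
    [0, 0, 0, 0, 0, 0, 5],
    [0, 0, 0, 0, 0, 0, 5]
  ],
  "grip_force": 50
}}

```text
time_s: 5.58
ee_pos: [613.3, 254.1, 34.8]
ee_rot: [95.0, 89.8, 29.3]
force: [-1.4, 3.5, 3.9]
gripper_width: 11.4
```

>>> {"op": "drive_tool", "data": {
  "plan": [
    [0.3, -0.7, 0, 0, 0, 2.7, 5],
    [0.6, -1.4, 0, 0, 0, 5.5, 5],
    [0.9, -2.1, 0, 0, 0, 8.2, 5],
    [1.2, -2.7, 0, 0, 0, 11, 5],
    [1.55, -3.4, 0, 0, 0, 13.7, 5],
    [1.85, -4.1, 0, 0, 0, 16.4, 5],
    [2.15, -4.8, 0, 0, 0, 19.1, 5],
    [2.45, -5.5, 0, 0, 0, 22, 5],
    [2.7, -6, 0, 0, 0, 24, 5],
    [2.7, -6, 0, 0, 0, 24, 5]
  ]
}}

```text
time_s: 6.82
ee_pos: [613.0, 254.0, 58.9]
ee_rot: [90.0, 83.2, 24.4]
force: [-1.1, 1.8, -0.7]
gripper_width: 11.8
```

```bash
python3 - <<'E'
from ov import *
s=state();print(s['ee_pos'].round(1),R.from_euler('xyz',s['ee_rot'],degrees=True).as_matrix().round(3),s['force'].round(1),s['torque'].round(2),s['gripper_width'])
p=(507.4,206.8,-11.8)
A=ov("top",grab_frame("top"),p,5,(165,130,250,240));B=ov("side",grab_frame("side"),p,7,(230,115,310,193))
B=cv2.resize(B,None,fx=A.shape[0]/B.shape[0],fy=A.shape[0]/B.shape[0])
cv2.imwrite("pics/peel.png",cv2.resize(np.hstack([A,B]),None,fx=.8,fy=.8))
E
```

```text
[613.  254.   58.9] [[ 0.107  0.905  0.412]
 [ 0.049  0.409 -0.911]
 [-0.993  0.118 -0.   ]] [-1.1  1.8 -0.7] [ 0.36  0.24 -0.08] 11.758141175406774
```

View pics/peel.png

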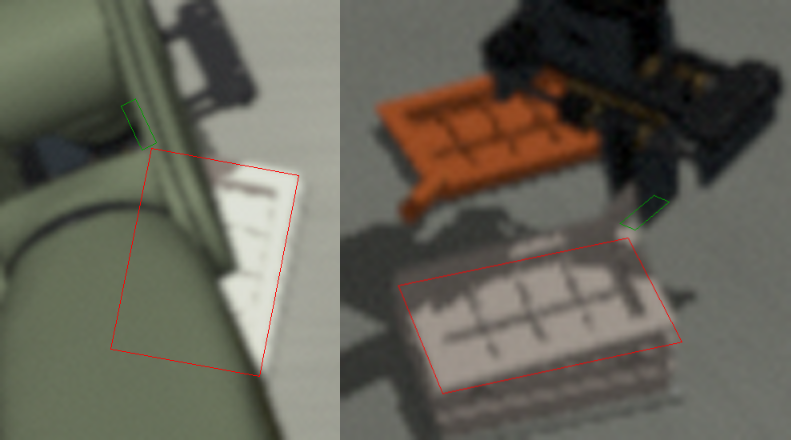

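>>> {"op": "drive_tool", "data": {
  "plan": [
    [0, 0, 0, 0, 0, 0, 5],
    [0.2, -0.45, 0, 0, 0, 3, 5],
    [0.4, -0.9, 0, 0, 0, 6, 5],
    [0.4, -0.9, 0, 0, 0, 9, 5],
    [0.4, -0.9, 0, 0, 0, 12, 5],
    [0.4, -0.9, 0, 0, 0, 15, 5],
    [0.4, -0.9, 0, 0, 0, 19, 5],
    [0.4, -0.9, 0, 0, 0, 24, 5],
    [0.4, -0.9, 0, 0, 0, 30, 5],
    [0.4, -0.9, 0, 0, 0, 36, 5]
  ],
  "grip_force": 60
}}

```text
time_s: 8.18
ee_pos: [613.2, 254.1, 95.3]
ee_rot: [90.0, 82.2, 24.3]
force: [-0.7, 0.5, -0.8]
gripper_width: 11.4
```

>>> {"op": "drive_tool", "data": {
  "plan": [
    [0, 0, 0, 0, 0, 10, 5],
    [0, 0, 0, 0, 0, 20, 5],
    [0, 0, 0, 0, 0, 30, 5],
    [0, 0, 0, 0, 0, 40, 5],
    [0, 0, 0, 0, 0, 45, 5],
    [0, 0, 0, 0, 0, 45, 5]
  ]
}}

```text
time_s: 8.93
ee_pos: [613.3, 254.1, 140.7]
ee_rot: [90.0, 82.2, 24.3]
force: [0.3, -0.5, -2.1]
gripper_width: 12.0
```

```bash
python3 - <<'E'
from ov import *
s=state();print(s['qpos'].round(1),s['ee_pos'].round(1),R.from_euler('xyz',s['ee_rot'],degrees=True).as_matrix().round(3),s['force'].round(1),s['torque'].round(2),s['gripper_width'])
B=grab_frame("side")[80:230,190:360,::-1]
cv2.imwrite("pics/lift.png",cv2.resize(B,None,fx=4,fy=4,interpolation=cv2.INTER_CUBIC))
E
```

```text
[21.3 25.3 90.2  0.5 56.7 86.7] [613.3 254.1 140.7] [[ 0.124  0.903  0.412]
 [ 0.056  0.408 -0.911]
 [-0.991  0.136  0.   ]] [ 0.3 -0.5 -2.1] [-0.11  0.17 -0.  ] 12.028583291279828
```

View pics/lift.png

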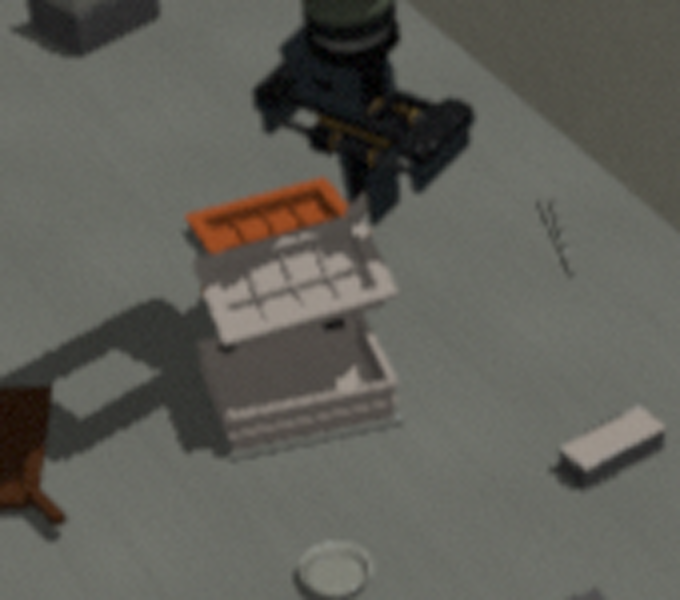

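>>> {"op": "drive_tool", "data": {
  "plan": [
    [-0.5, 1.2, 0, 0, -8, 3, 5],
    [-1, 2.4, 0, 0, -22, 6, 5],
    [-1.6, 3.6, 0, 0, -42, 8, 5],
    [-2.1, 4.8, 0, -1, -68, 8, 5],
    [-2.7, 6, 0, -2, -96, 8, 5],
    [-3.2, 7.1, 0, -3, -126, 8, 5],
    [-3.2, 7.1, 0, -4, -156, 8, 5],
    [-3.2, 7.1, 0, -5, -186, 8, 5],
    [-3.2, 7.1, 0, -6, -216, 8, 5],
    [-3.2, 7.1, 0, -7, -240, 8, 5]
  ]
}}

```text
time_s: 10.22
ee_pos: [605.8, 11.5, 148.4]
ee_rot: [-93.5, 89.9, -159.2]
force: [-0.1, 0.7, -1.1]
gripper_width: 11.5
```

>>> {"op": "drive_tool", "data": {
  "plan": [
    [0, 0, 0, 0, -25, 0, 5],
    [0, 0, 0, 0, -50, 0, 5],
    [0, 0, 0, 0, -75, 0, 5],
    [0, 0, 0, 0, -100, -4, 5],
    [0, 0, 0, 0, -125, -12, 5],
    [0, 0, 0, 0, -145, -22, 5],
    [0, 0, 0, 0, -160, -32, 5],
    [0, 0, 0, 0, -170, -40, 5],
    [0, 0, 0, 0, -175, -43, 5],
    [0, 0, 0, 0, -175, -43, 5]
  ]
}}

```text
time_s: 11.48
ee_pos: [605.8, -163.4, 105.2]
ee_rot: [-105.4, 89.9, -171.1]
force: [-0.5, -0.4, -1.3]
gripper_width: 11.4
```

```bash
python3 - <<'E'
from ov import *
s=state();print(s['time_s'],s['qpos'].round(1),s['ee_pos'].round(1),R.from_euler('xyz',s['ee_rot'],degrees=True).as_matrix().round(3),s['force'].round(1),s['torque'].round(2),s['gripper_width'])
x,y,z=s['ee_pos'];p=(x-105.8,y-47.2,-11.8,z+11.3);print(p)
t=grab_frame("top");d=grab_frame("side")
for c in("top","side"):
    for l,zz in(("plate_mid",13),("tray_mid",p[3]),("far_corner",p[3]),("stack",0),("dish",0),("slidebox",0),("jar",0)):
        for r in place_of(c,l)[:2]:
            uv=np.array(r["location"])*[560,420]; print(c,l,round(r["p"],2),atz(c,uv,zz).round(0))
A=ov("top",t,p,4,(310,130,410,250));B=ov("side",d,p,4,(270,160,370,280))
cv2.imwrite("pics/fin.png",np.hstack([A,B]))
E
```

```text
11.475 [-16.1  27.7  91.2  -0.1  61.2  49.6] [ 605.8 -163.4  105.2] [[-0.002  0.912  0.411]
 [-0.     0.411 -0.912]
 [-1.    -0.002 -0.001]] [-0.5 -0.4 -1.3] [-0.04  0.02 -0.02] 11.394760239935117
(np.float64(499.9584429486476), np.float64(-210.60648654266936), -11.8, np.float64(116.468065780202))
top tray_mid 0.85 [590. 411. 116.]
top tray_mid 0.6 [248. 253. 116.]
top far_corner 0.79 [670. 446. 116.]
top far_corner 0.56 [236. 333. 116.]
top stack 0.75 [506. 206.   0.]
top dish 0.72 [423. -13.   0.]
top slidebox 0.7 [704.   5.  -0.]
top jar 0.54 [ 297. -449.    0.]
side plate_mid 0.79 [ 493. -203.   13.]
side tray_mid 0.93 [ 501. -222.  116.]
side tray_mid 0.86 [206. 165. 116.]
side far_corner 0.98 [611. 351. 116.]
side far_corner 0.77 [ 405. -250.  116.]
side stack 0.91 [491. 201.   0.]
side dish 0.64 [434.  16.   0.]
side slidebox 0.42 [687.   3.   0.]
side jar 0.78 [ 299. -439.    0.]
```

View pics/fin.png

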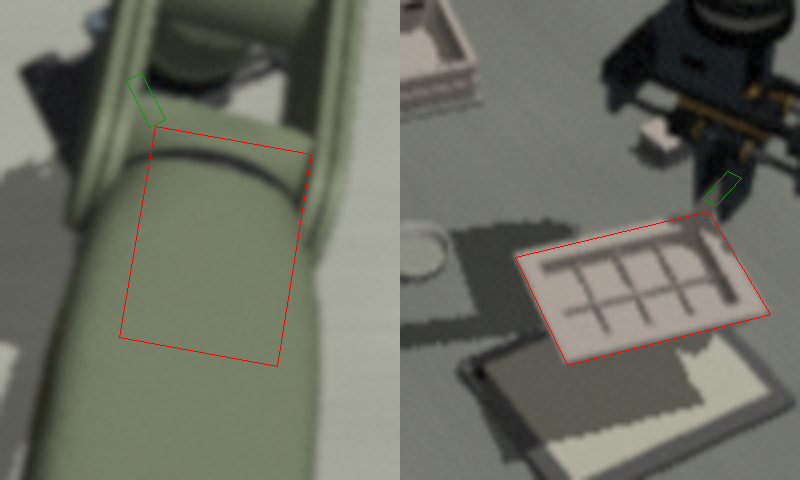

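The side view matches the level model: the tray fills the outline (corners at crop px (515,257), (708,210), (770,315) and (567,364)) over the plate. I'll settle it, then hand in.

>>> {"op": "drive_tool", "data": {
  "plan": [
    [0, 0, 0, 0, 4, 0, 5],
    [0, 0, 0, 0, 4, 0, 5],
    [0, 0, 0, 0, 4, 0, 5],
    [0, 0, 0, 0, 4, 0, 5],
    [0, 0, 0, 0, 4, 0, 5]
  ]
}}

```text
time_s: 12.9
ee_pos: [605.8, -159.6, 105.3]
ee_rot: [-93.1, 89.9, -158.8]
force: [-0.9, -0.1, -1.1]
gripper_width: 11.4
```

```bash
python3 -c "
from h import *
s=state();print(s['ee_pos'].round(1),s['qvel'].round(2),s['gripper_width'],s['force'].round(1));print(env.job_done())"
```

```text
[ 605.8 -159.6  105.3] [ 0.01 -0.01  0.07 -0.09 -0.07 -0.03] 11.409703298735074 [-0.9 -0.1 -1.1]
the job is handed in; nothing more can be done
None
```

I peeled the top tray off by its ear and handed the job in with the tray held level over the light plate. Total time was about 13 s of the 48 s allowed; the system gave no verdict.

- **Peel:** I pinched the ear, tipped the tray about its far corner by roughly 6.5° so the ear's corner rose about 21 mm, then lifted it clear. The far corner looked seated in the picture, but I could not measure its height directly.
- **Final hold:** By arm pose, the tray's middle is at about (500, −207) mm, 116 mm above the bench. The plate's middle is at about (493 to 504, −203 to −214), so the tray is within roughly 10 mm of it sideways. In the side picture the tray matched the outline of a level tray. The grip held at 11.4 mm opening with the arm still; I did not take another picture after a last 4 mm shift to centre it.
- **Surroundings:** The last network readings put the stack, dish, slide box and jar within about 15 mm of their first ones, within the cameras' scatter.
- **Disagreements:**
  - The side camera's reading of the tray's middle differed from the arm's by about 11 mm.
  - The arm blocked the top camera's view of the tray at the end, so the level check rests on the side view alone.
  - While closing on the ear, the wrist felt up to 6 N upward; it was gone by the end of the peel, and I did not find the cause.

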